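# Jaw-gauge a stepped stirrer hub and lock the reading

### The job

Stand the stepped stirrer hub upright, thick body down, on the bed of the jaw gauge between its two jaws, and slide the moving jaw shut until both jaws bear on the thick body, holding it pressed there for a moment but without forcing it. Then turn the clamp knob on the carriage clockwise to the clamped position so the reading stays, with the jaws still closed on the hub. Do not drop the hub or disturb the other turned parts, the jar or the bottle.

Things in the scene. Friction and masses are not known exactly. Their poses are not given: they have to be found in the camera images.
- gauge: Bench jaw gauge, a fixed steel bed 270 x 110 x 15 mm (x, y, z) screwed to the bench. Origin: centre of its underside, on the bench. Its x axis is the slide direction (+x = moving jaw opens). Bed top is 15 mm above the origin. The fixed jaw's measuring face is at x = -90 mm. A guide strip 14 mm wide, rising to 33 mm above the bench, runs along its +y edge (y = 41 to 55 mm).
- fixed_face (a point): Fixed steel jaw, 22 x 50 x 45 mm, standing on the bed. This point: bottom centre of its measuring face; the face looks to gauge +x and is 50 mm wide in y and 45 mm high, the block lies behind it (-x).
- moving_face (a point): Sliding steel jaw, 42 x 50 x 44.5 mm, front part of the carriage. This point: bottom centre of its measuring face, 0.5 mm above the bed; the face looks to gauge -x, the block and the carriage lie behind it (+x) to 108 mm from the face. The carriage behind the jaw is 72 mm wide and its top is 56.5 mm above the bench. It is moved by pushing it or by its clamp knob.
- carriage (a joint): Opening between the two measuring faces in m: 0 shut, 0.09 fully open. Slides with about 1.5 N of friction and stays where left.
- clamp (a joint): Clamp knob angle in rad: 0 loose, 1.5 at its stop, growing clockwise seen from above. The carriage counts as clamped above 1.2.
- clamp_grip (a point): Grip point of the clamp knob: on its vertical axis, 97 mm above the bench, 75 mm behind the moving jaw's face (gauge +x), on the gauge's centre line. The knob is a black upright bar, 64 mm long along the point's x axis, 14 mm thick along its y, its top 110 mm and the bar's foot 80 mm above the bench; it turns about z and rides on the carriage. At clamp = 0 its bar lies along the slide direction.
- slab: Fixed white stone slab, 240 x 240 x 14 mm, on which three turned parts and a jar stand. Origin: centre of its underside.
- hub: The stepped stirrer hub, turned steel, 115 mm tall, standing: thick body 40 mm diameter for the lower 60 mm, plain neck 24 mm diameter for the upper 55 mm. About 0.45 kg. Origin: centre of its underside, z up its axis.
- sleeve: Bystander: plain straight steel cylinder, 48 mm diameter, 115 mm tall. Origin: centre of its underside.
- spigot: Bystander: steel part 115 mm tall, thin foot 30 mm diameter, a broad flange 64 mm diameter at 48 to 60 mm height, neck 24 mm diameter above. Origin: centre of its underside.
- jar: Bystander: white plastic jar with screw cap, 54 mm diameter, 100 mm tall. Origin: centre of its underside.
- flask: Bystander: glass bottle with blue cap, 64 mm diameter, 190 mm tall, on the bench between the gauge and the slab. Origin: centre of its underside.

How it is judged:
By the outcome, as a careful person would: the job done as asked, in the order asked, and still so for the second after the job is handed in, with the robot touching nothing.
It also fails if it takes over 66 s, if anything falls off the work surface, if the arm or the gripper's body presses on something with over 40 N, if the wrist force passes 120 N, or if a joint passes its speed limit or range.

### The arm

A 6-joint arm with a two-finger parallel gripper is mounted at the origin on the work surface. World frame = base frame: x ahead of the robot, y to its left, z up, the work surface at z = 0. Lengths are in m, angles in degrees, forces in N, time in s.
With the tool pointing down it reaches from about 0.375 to 0.9 m from the base axis. Payload 3.1 kg.
Tool frame: the origin (TCP) lies on the centre line of the jaws, within the pads' length; the fingertips stand 19 mm ahead of it and the grasp point (between the pads) is the TCP (tips_ahead is the distance from the TCP to the fingertips, in m); z points along the fingers, y is the line along which they close (so a half turn about z gives the same grasp; the last joint's range is limited). The gripper opens to 87 mm and grips with 3 to 60 N. Pads are 19 mm wide; open, the fingers measure 117 mm over their backs; the gripper's body (75 mm by 190 mm) begins 51 mm behind the grasp point.
Start: joints at [65.861, 30.224, 82.088, -0, 67.689, -10.227], TCP at [0.15, 0.607, 0.242] pointing down, gripper open.
Joint ranges: [-176.69, 176.69], [-43.24, 126.21], [12.49, 139.97], [-82, 262], [0, 151.66], [-163.58, 163.58]. Speed limits (degrees/s): [159.86, 159.86, 180, 180, 180, 180].

### API

Orientations are given as a 3x3 rotation matrix whose columns are the frame's x, y, z axes.
In Python, from rig import read_state, capture, hand_in, trace, landmark_of, tips_ahead gives the robot as it stands.
- The arm moves only by the shell command python3 -m jog 'ROWS'. ROWS is JSON, a list of rows, each an object of numbers: "tx", "ty", "tz": the shift along the tool's x, y, z in cm; "roll": the turn about the tool's z in rad; "jaw": the opening, from 0 (shut) to 1 (fully open). A call has 1 to 8 rows; each row shifts and turns the commanded pose from where the row before left it, along the tool's axes as they then stand; what a row does not reach is not made up. A row lasts 1/10 s, in which the tool goes at most 50 mm and 8.59 degrees, less where a joint would pass 70% of its speed; a pose out of reach is approached as far as the arm can. A call with a gripper value outside its range is refused whole. The fingers move at their own pace and stop on an object; the grip force is fixed at half the most. Time passes only in rows, so rows that do not move let the fingers close. It gives the time, the measured TCP pose, the force, the opening and the grip force at its end, in the units of the state.
- read_state(): the state, without advancing time (a new reading comes with each control period).
- capture(name): name is "scene" or "top" or "wrist"; returns a dict with "img" (400x640x3 uint8, red, green, blue), "vertical_fov" (degrees; the focal length in pixels is half the picture's height over the tangent of half this angle, whatever the lens; pixels are square), "cx", "cy" (the principal point, pixels), "cam_to_world" (4x4, takes a point from camera to world coordinates); the wrist camera has in their place "tool_from_camera" (4x4, takes a point from camera to tool coordinates, whose origin is the TCP and whose axes are the flange's). Camera axes: x right, y up, looking along -z (the intrinsics and any distortion apply to the point x, -y, -z); pixel columns grow to the right and rows downward; lengths in m; the calibration is good to about 2 mm. A picture is of the moment at which its call begins: read the wrist's pose just before it. There is no depth.
- hand_in(): hands the job in; it is judged then, once.
Trained networks look in the newest picture that a camera, given by its name, has taken for a name from the list of things; names that differ only in an ending like _2 or _b are one class to them, and where a whole thing is asked for, a point or a joint stands for the part that bears it (a point fixed in the world has none). Each returns a list of dicts, best first, with "p" (0 to 1); they miss things now and then, are a little off and sometimes report something else, mostly with a low value. They report only what shows in the picture. A call takes as long as a camera call.
- trace(camera, thing): "pixels" (400x640 bool, what is visible of it) and "bbox" ([left, top, width, height] in pixels, round what is visible of it).
- landmark_of(camera, thing): "point" ([row, column] in pixels: a listed point, or the origin of a listed thing).
The state is a dict: "time_s": time; "joint_positions": joint angles; "qvel": joint speeds; "tau": joint torques, N m; "position": TCP position; "tcp_rot": TCP orientation; "force": force on the tool from outside, world axes, zero at the start; "moment": the same for the moment, N m; "opening": opening from 0.0 (shut) to 1.0 (fully open); "grasp_force": force on a finger pad.
Only numpy, scipy, OpenCV 4.12 (cv2) and the standard library are available. Lean on these libraries where they do the work, as an engineer would, in place of code of your own. Each camera call takes 0.05 s, during which the arm holds its last target. There are 200 camera calls.

## Working session

There is one attempt and no reset: what is moved stays moved. The work goes in short steps, Python scripts to look and compute and a shell command to move; the robot and the scene stay as the last step left them, time stands still between calls to the robot, and variables do not carry over. Pictures are saved under pics/ and viewed, at most 12 in all, crops included, and the job is handed in when it is done.

```bash
mkdir -p pics; ls; cat > h.py <<'E'
import numpy as np,cv2
from rig import *
def ray(c,pt,s=None):
    f=200/np.tan(np.radians(c["vertical_fov"]/2))
    r,cl=pt
    if "cam_to_world" in c: T=np.array(c["cam_to_world"])
    else:
        W=np.eye(4);W[:3,:3]=s["tcp_rot"];W[:3,3]=s["position"];T=W@np.array(c["tool_from_camera"])
    d=np.array([(cl-c["cx"])/f,-(r-c["cy"])/f,-1.])
    return T[:3,3],T[:3,:3]@d
def onz(c,pt,z,s=None):
    o,d=ray(c,pt,s); return o+d*(z-o[2])/d[2]
def proj(c,P,s=None):
    f=200/np.tan(np.radians(c["vertical_fov"]/2))
    if "cam_to_world" in c: T=np.array(c["cam_to_world"])
    else:
        W=np.eye(4);W[:3,:3]=s["tcp_rot"];W[:3,3]=s["position"];T=W@np.array(c["tool_from_camera"])
    p=np.linalg.inv(T)@np.append(P,1); return np.array([c["cy"]-f*p[1]/-p[2],c["cx"]+f*p[0]/-p[2]])
E
python3 - <<'E'
from h import *
np.set_printoptions(precision=4,suppress=True)
Z=dict(gauge=0,fixed_face=.015,moving_face=.0155,clamp_grip=.097,slab=0,hub=.014,sleeve=.014,spigot=.014,jar=.014,flask=0)
s=read_state();print(s)
for n in ("scene","top","wrist"):
    c=capture(n);cv2.imwrite(f"pics/{n}0.png",c["img"][:,:,::-1])
    print(n,{k:v for k,v in c.items() if k!="img"})
    for t,z in Z.items():
        for r in landmark_of(n,t)[:2]:
            print(n,t,round(r["p"],2),np.round(r["point"],1),onz(c,r["point"],z,s))
E
```

```text
pics
{'time_s': 0.0, 'joint_positions': array([ 65.8616,  30.2791,  82.1559,  -0.0009,  67.6888, -10.2258]), 'qvel': array([ 0.0544,  0.0414, -0.0141,  0.0023,  0.0177,  0.0091]), 'tau': array([  0.0008, -44.0044, -17.6594,   0.0634,   0.0582,  -0.0002]), 'position': array([0.15  , 0.606 , 0.2406]), 'tcp_rot': array([[-0.9707,  0.2404, -0.0009],
       [ 0.2404,  0.9707, -0.002 ],
       [ 0.0004, -0.0021, -1.    ]]), 'force': array([-0.31  ,  0.4655, -0.7272]), 'moment': array([-0.0274, -0.0009, -0.0233]), 'grasp_force': 0.0, 'opening': 1.0006704136007771}
scene {'vertical_fov': 53.86014833600773, 'cx': 321.19499250992925, 'cy': 189.41782157261855, 'cam_to_world': array([[-0.8785, -0.3318,  0.3437,  0.8725],
       [ 0.4777, -0.6086,  0.6336,  0.5805],
       [-0.0011,  0.7208,  0.6931,  0.7234],
       [ 0.    ,  0.    ,  0.    ,  1.    ]])}
scene gauge 0.82 [269.2 390.8] [0.5003 0.2135 0.    ]
scene fixed_face 0.71 [275.6 349.3] [0.5946 0.1924 0.015 ]
scene fixed_face 0.56 [144.9 271.3] [ 0.5598 -0.3034  0.015 ]
scene moving_face 0.72 [274.6 357.2] [0.5788 0.1985 0.0155]
scene mov
[... 989 characters left out ...]
.8] [0.504  0.2134 0.097 ]
top slab 0.59 [230.3 399.4] [ 0.5144 -0.2091  0.    ]
top slab 0.39 [245.  383.7] [ 0.4768 -0.1682  0.    ]
top hub 0.69 [208.4 431.6] [ 0.5696 -0.2894  0.014 ]
top sleeve 0.94 [244.5 381.5] [ 0.4773 -0.1601  0.014 ]
top jar 0.6 [262.  417.2] [ 0.4346 -0.2484  0.014 ]
top flask 0.97 [238.3 323.4] [ 0.4924 -0.0154  0.    ]
top flask 0.54 [207.1 386.5] [ 0.5739 -0.1773  0.    ]
wrist {'vertical_fov': 66.36111416581733, 'cx': 319.9598334036804, 'cy': 198.00631343073408, 'tool_from_camera': array([[ 0.0001,  0.9693,  0.2457,  0.0664],
       [ 1.    , -0.0001,  0.0001, -0.0001],
       [ 0.0001,  0.2457, -0.9693, -0.143 ],
       [ 0.    ,  0.    ,  0.    ,  1.    ]])}
```

View pictures.

View pics/scene0.png

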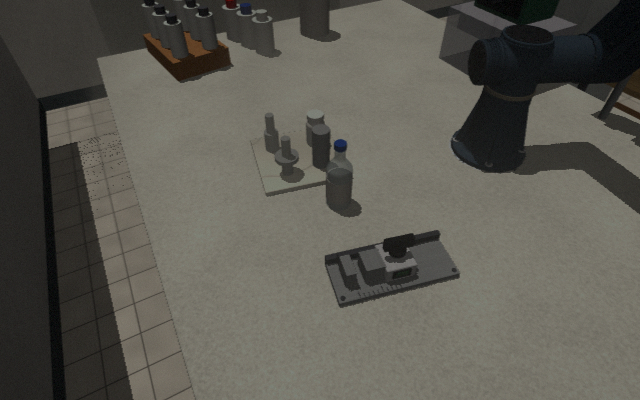

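View pics/top0.png

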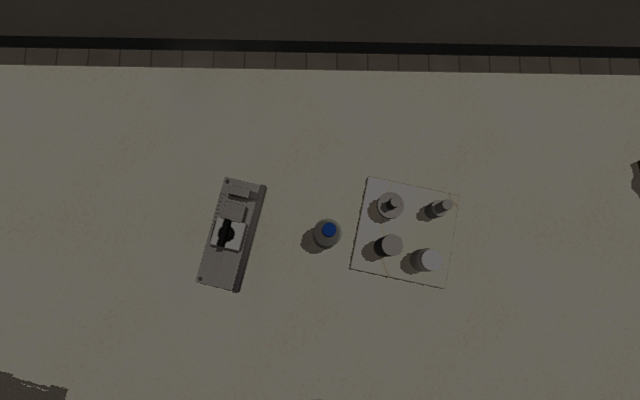

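Scene and top agree. The gauge is at about (0.505, 0.21), with the fixed jaw at the far end and the moving jaw only about 20 mm open. The bottle is near (0.49, -0.015). The hub is at the slab's far right, top pixel (437,210). I'll go over the gauge for a wrist view.

```bash
python3 -m jog '[{"tx":-3.6,"ty":-2.45},{"tx":-3.6,"ty":-2.45},{"tx":-3.6,"ty":-2.45},{"tx":-3.6,"ty":-2.45},{"tx":-3.6,"ty":-2.45},{"tx":-3.6,"ty":-2.45},{"tx":-3.6,"ty":-2.45},{"tx":-3.6,"ty":-2.45}]' | tail -c 600
python3 -m jog '[{"tx":-3.6,"ty":-2.45},{"tx":-3.6,"ty":-2.45},{"tx":-3.6,"ty":-2.45},{"tx":-3.6,"ty":-2.45},{},{},{}]' | tail -c 600
cat > look.py <<'E'
from h import *
import sys
np.set_printoptions(precision=4,suppress=True)
Z=dict(gauge=0,fixed_face=.015,moving_face=.0155,clamp_grip=.097,slab=0,hub=.014,spigot=.014,sleeve=.014,flask=0)
s=read_state();c=capture("wrist");cv2.imwrite(f"pics/{sys.argv[1]}.png",c["img"][:,:,::-1])
print(s["position"],s["tcp_rot"][:,0],s["force"])
for t in sys.argv[2:]:
    t,_,z=t.partition(":")
    for r in landmark_of("wrist",t)[:2]:
        print(t,round(r["p"],2),np.round(r["point"],1),onz(c,r["point"],float(z or Z[t]),s))
E
python3 look.py w1 gauge fixed_face moving_face clamp_grip
```

```text
[0.1502 0.6067 0.2415] [-0.9707  0.2405  0.    ] [0.105  0.1979 0.0435]$[0]: bad value
$[0]: bad value
```

View pics/w1.png

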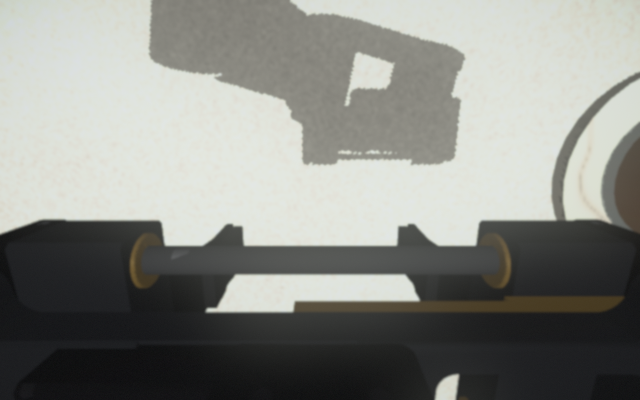

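The move was refused. The wrist image shows the fingers at row ~250, with the view facing tool +x, so I should stand on the gauge's far side. I'll retry with complete rows.

```bash
python3 -m jog '[{"tx":-4,"ty":-2.1,"tz":0,"roll":0,"jaw":1},{"tx":-4,"ty":-2.1,"tz":0,"roll":0,"jaw":1},{"tx":-4,"ty":-2.1,"tz":0,"roll":0,"jaw":1},{"tx":-4,"ty":-2.1,"tz":0,"roll":0,"jaw":1},{"tx":-4,"ty":-2.1,"tz":0,"roll":0,"jaw":1},{"tx":-4,"ty":-2.1,"tz":0,"roll":0,"jaw":1},{"tx":-4,"ty":-2.1,"tz":0,"roll":0,"jaw":1}]' && python3 -m jog '[{"tx":-4,"ty":-2.1,"tz":0,"roll":0,"jaw":1},{"tx":-4,"ty":-2.1,"tz":0,"roll":0,"jaw":1},{"tx":-4,"ty":-2.1,"tz":0,"roll":0,"jaw":1},{"tx":-4,"ty":-2.1,"tz":0,"roll":0,"jaw":1},{"tx":-4,"ty":-2.1,"tz":0,"roll":0,"jaw":1},{"tx":-4,"ty":-2.1,"tz":0,"roll":0,"jaw":1},{"tx":-4,"ty":-2.1,"tz":0,"roll":0,"jaw":1},{"tx":0,"ty":0,"tz":0,"roll":0,"jaw":1}]'
python3 look.py w2 gauge fixed_face moving_face clamp_grip
```

```text
time_s: 2.6
position: [0.3879, 0.3954, 0.2418]
tcp_rot: [[-0.971, 0.24, 0.0], [0.24, 0.971, 0.0], [-0.0, 0.0, -1.0]]
force: [0.6, 1.0, 0.3]
opening: 1.001
grasp_force: 0.0
time_s: 3.4
position: [0.6282, 0.1819, 0.2416]
tcp_rot: [[-0.969, 0.246, 0.005], [0.246, 0.969, -0.002], [-0.005, -0.0, -1.0]]
force: [0.2, 0.2, 0.2]
opening: 1.0
grasp_force: 0.0
[0.6282 0.1819 0.2416] [-0.9693  0.246  -0.0052] [0.2403 0.2259 0.2154]
gauge 0.7 [ 63.3 321.3] [0.5028 0.2151 0.    ]
fixed_face 0.81 [142.4 322.7] [0.5902 0.1947 0.015 ]
clamp_grip 0.92 [ 36.3 321.7] [0.4974 0.2164 0.097 ]
```

View pics/w2.png

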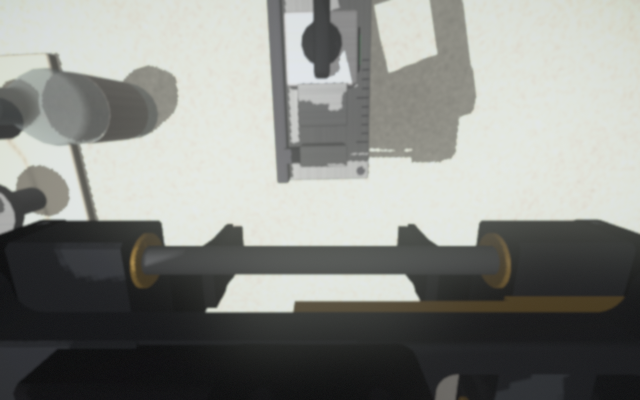

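The tool x axis already lies along the gauge x axis: the bar is at column 321, edges symmetric. The knob is at about (0.497, 0.216), so the opening is about 20 mm. Next I'll grip the knob and open the carriage.

```bash
python3 -m jog '[{"tx":4.5,"ty":0.1,"tz":0,"roll":0,"jaw":1},{"tx":4.5,"ty":0,"tz":0,"roll":0,"jaw":1},{"tx":4.5,"ty":0,"tz":0,"roll":0,"jaw":1},{"tx":0,"ty":0,"tz":4,"roll":0,"jaw":1},{"tx":0,"ty":0,"tz":4,"roll":0,"jaw":1},{"tx":0,"ty":0,"tz":3.3,"roll":0,"jaw":1},{"tx":0,"ty":0,"tz":3,"roll":0,"jaw":1},{"tx":0,"ty":0,"tz":0,"roll":0,"jaw":0.6}]'
python3 -m jog '[{"tx":0,"ty":0,"tz":0,"roll":0,"jaw":0.4},{"tx":0,"ty":0,"tz":0,"roll":0,"jaw":0},{"tx":0,"ty":0,"tz":0,"roll":0,"jaw":0},{"tx":0,"ty":0,"tz":0,"roll":0,"jaw":0},{"tx":0,"ty":0,"tz":0,"roll":0,"jaw":0},{"tx":0,"ty":0,"tz":0,"roll":0,"jaw":0}]'
```

```text
time_s: 4.45
position: [0.4885, 0.2205, 0.0956]
tcp_rot: [[-0.971, 0.238, -0.008], [0.238, 0.971, -0.002], [0.008, -0.004, -1.0]]
force: [0.1, 0.2, 0.5]
opening: 0.965
grasp_force: 0.0
time_s: 5.05
position: [0.4925, 0.2201, 0.099]
tcp_rot: [[-0.971, 0.241, 0.001], [0.241, 0.971, 0.0], [-0.001, 0.0, -1.0]]
force: [0.1, 0.4, -0.0]
opening: 0.447
grasp_force: 0.0
```

```bash
python3 -m jog '[{"tx":0,"ty":0,"tz":0,"roll":0,"jaw":0},{"tx":0,"ty":0,"tz":0,"roll":0,"jaw":0},{"tx":0,"ty":0,"tz":0,"roll":0,"jaw":0},{"tx":0,"ty":0,"tz":0,"roll":0,"jaw":0},{"tx":0,"ty":0,"tz":0,"roll":0,"jaw":0}]'
```

```text
time_s: 5.55
position: [0.4921, 0.2176, 0.1001]
tcp_rot: [[-0.971, 0.239, -0.001], [0.239, 0.971, -0.004], [-0.0, -0.004, -1.0]]
force: [-2.2, -10.1, 13.6]
opening: 0.16
grasp_force: 40.5
```

```bash
python3 -m jog '[{"tx":0.3,"ty":-0.25,"tz":-0.15,"roll":0,"jaw":0},{"tx":0.6,"ty":0,"tz":0,"roll":0,"jaw":0},{"tx":0.8,"ty":0,"tz":0,"roll":0,"jaw":0},{"tx":0.8,"ty":0,"tz":0,"roll":0,"jaw":0},{"tx":0.8,"ty":0,"tz":0,"roll":0,"jaw":0},{"tx":0.8,"ty":0,"tz":0,"roll":0,"jaw":0},{"tx":0.8,"ty":0,"tz":0,"roll":0,"jaw":0},{"tx":0.6,"ty":0,"tz":0,"roll":0,"jaw":0}]'
```

```text
time_s: 6.35
position: [0.4365, 0.2304, 0.1002]
tcp_rot: [[-0.971, 0.239, -0.002], [0.239, 0.971, -0.002], [0.002, -0.002, -1.0]]
force: [0.2, -5.8, 4.2]
opening: 0.159
grasp_force: 39.0
```

```bash
python3 -m jog '[{"tx":0,"ty":0,"tz":0,"roll":0,"jaw":0.5},{"tx":0,"ty":0,"tz":0,"roll":0,"jaw":0.6},{"tx":0,"ty":0,"tz":0,"roll":0,"jaw":0.6},{"tx":0,"ty":0,"tz":-3,"roll":0,"jaw":1},{"tx":0,"ty":0,"tz":-4.5,"roll":0,"jaw":1},{"tx":0,"ty":0,"tz":-4.5,"roll":0,"jaw":1},{"tx":0,"ty":0,"tz":-4.5,"roll":0,"jaw":1}]'
python3 -m jog '[{"tx":-2.7,"ty":-3.4,"tz":0,"roll":0,"jaw":1},{"tx":-2.7,"ty":-3.4,"tz":0,"roll":0,"jaw":1},{"tx":-2.7,"ty":-3.4,"tz":0,"roll":0,"jaw":1},{"tx":-2.7,"ty":-3.4,"tz":0,"roll":0,"jaw":1},{"tx":-2.7,"ty":-3.4,"tz":0,"roll":0,"jaw":1},{"tx":-2.7,"ty":-3.4,"tz":0,"roll":0,"jaw":1},{"tx":-2.7,"ty":-3.4,"tz":0,"roll":0,"jaw":1}]'
python3 -m jog '[{"tx":-2.7,"ty":-3.4,"tz":0,"roll":0,"jaw":1},{"tx":-2.7,"ty":-3.4,"tz":0,"roll":0,"jaw":1},{"tx":-2.7,"ty":-3.4,"tz":0,"roll":0,"jaw":1},{"tx":-2.7,"ty":-3.4,"tz":0,"roll":0,"jaw":1},{"tx":-2.7,"ty":-3.4,"tz":0,"roll":0,"jaw":1},{"tx":-2.7,"ty":-3.4,"tz":0,"roll":0,"jaw":1},{"tx":-2.7,"ty":-3.4,"tz":0,"roll":0,"jaw":1},{"tx":0,"ty":0,"tz":0,"roll":0,"jaw":1}]'
python3 look.py w3 hub spigot fixed_face
python3 - <<'E'
from h import *
c=capture("top")
for t,z in (("clamp_grip",.097),("hub",.014),("fixed_face",.015),("moving_face",.0155)):
  for r in landmark_of("top",t)[:2]: print(t,r["p"],onz(c,r["point"],z))
E
```

```text
time_s: 7.05
position: [0.4373, 0.231, 0.2661]
tcp_rot: [[-0.971, 0.24, -0.002], [0.24, 0.971, -0.0], [0.002, -0.001, -1.0]]
force: [1.3, -0.3, -0.4]
opening: 0.712
grasp_force: 0.0
time_s: 7.75
position: [0.5646, -0.0468, 0.2643]
tcp_rot: [[-0.971, 0.24, -0.002], [0.24, 0.971, 0.001], [0.002, 0.001, -1.0]]
force: [1.5, 0.5, 0.1]
opening: 0.997
grasp_force: 0.0
time_s: 8.55
position: [0.6915, -0.3277, 0.2625]
tcp_rot: [[-0.97, 0.245, 0.0], [0.245, 0.97, -0.002], [-0.001, -0.002, -1.0]]
force: [-0.5, 0.3, -0.4]
opening: 0.998
grasp_force: 0.0
[ 0.6915 -0.3277  0.2625] [-0.9696  0.2449 -0.0006] [-0.54    0.3151 -0.4207]
hub 0.84 [ 61.9 323.1] [ 0.5627 -0.2921  0.014 ]
spigot 0.92 [ 39.9 421.4] [ 0.5677 -0.1751  0.014 ]
clamp_grip 0.71 [0.44817186 0.22454402 0.097     ]
hub 0.63 [0.5093424  0.20342416 0.014     ]
hub 0.58 [0.51517818 0.22153528 0.014     ]
fixed_face 0.97 [0.59247972 0.19055002 0.015     ]
moving_face 0.71 [0.51829535 0.22061769 0.0155    ]
```

View pics/w3.png

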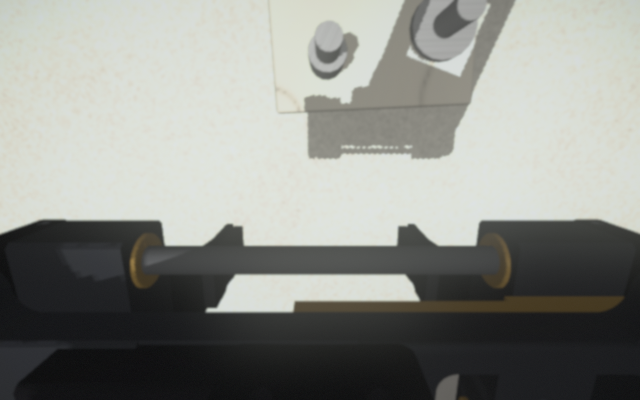

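```bash
python3 - <<'E'
from h import *
from scipy.optimize import minimize
np.set_printoptions(precision=4,suppress=True)
s=read_state();c=capture("wrist");m=trace("wrist","hub")[0];M=m["pixels"];print(m["p"],m["bbox"])
a=np.linspace(0,2*np.pi,40)
def sil(x,y):
    I=np.zeros(M.shape,np.uint8)
    for r,z0,z1 in((.02,.014,.074),(.012,.074,.129)):
        P=np.array([proj(c,[x+r*np.cos(t),y+r*np.sin(t),z],s)[::-1] for z in(z0,z1) for t in a])
        cv2.fillConvexPoly(I,cv2.convexHull(np.round(P*16).astype(np.int32)),1,shift=4)
    return I>0
f=lambda p:1-(sil(*p)&M).sum()/(sil(*p)|M).sum()
r=minimize(f,[.563,-.292],method="Nelder-Mead",options=dict(initial_simplex=[[.563,-.292],[.573,-.292],[.563,-.282]]))
print(r.x,r.fun,s["position"]); d=np.append(r.x,.1)-s["position"]; print("tool shift",np.array(s["tcp_rot"]).T@d)
E
```

```text
0.6 [299.2, 25.9, 42.4, 57.6]
[ 0.5638 -0.2899] 0.05830094392004437 [ 0.6908 -0.3207  0.2657]
tool shift [ 0.1308 -0.0004  0.1656]
```

```bash
python3 -m jog '[{"tx":4.4,"ty":0,"tz":0,"roll":0,"jaw":1},{"tx":4.4,"ty":0,"tz":0,"roll":0,"jaw":0.7},{"tx":4.3,"ty":0,"tz":0,"roll":0,"jaw":0.6},{"tx":0,"ty":0,"tz":4,"roll":0,"jaw":0.6},{"tx":0,"ty":0,"tz":4,"roll":0,"jaw":0.6},{"tx":0,"ty":0,"tz":4,"roll":0,"jaw":0.6},{"tx":0,"ty":0,"tz":2.4,"roll":0,"jaw":0.6},{"tx":0,"ty":0,"tz":2,"roll":0,"jaw":0.6}]'
python3 -m jog '[{"tx":0,"ty":0,"tz":0,"roll":0,"jaw":0.5},{"tx":0,"ty":0,"tz":0,"roll":0,"jaw":0.4},{"tx":0,"ty":0,"tz":0,"roll":0,"jaw":0.36}]'
python3 look.py w4 hub
```

```text
time_s: 9.9
position: [0.563, -0.29, 0.0994]
tcp_rot: [[-0.971, 0.24, -0.001], [0.24, 0.971, 0.001], [0.002, 0.001, -1.0]]
force: [0.2, -0.5, 0.3]
opening: 0.603
grasp_force: 0.0
time_s: 10.2
position: [0.5647, -0.2912, 0.1027]
tcp_rot: [[-0.971, 0.24, 0.002], [0.24, 0.971, -0.002], [-0.003, -0.001, -1.0]]
force: [-0.2, -0.0, -0.6]
opening: 0.416
grasp_force: 0.0
[ 0.5647 -0.2912  0.1027] [-0.9707  0.2402 -0.0029] [-0.2083 -0.0237 -0.6302]
hub 0.58 [204.2 319.8] [ 0.5622 -0.291   0.014 ]
```

View pics/w4.png

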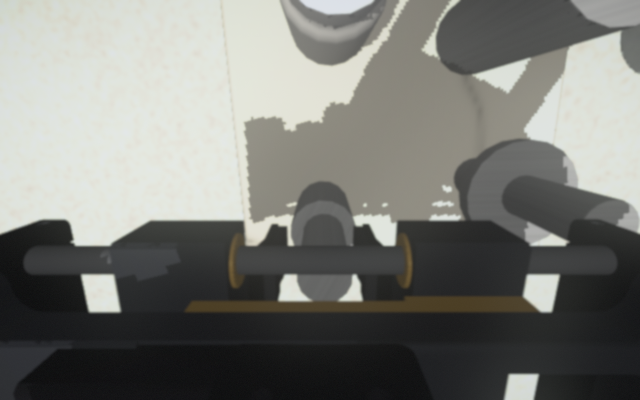

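The hub neck is centred between the fingers (col ~323). I'll close and lift.

```bash
python3 -m jog '[{"tx":0,"ty":0,"tz":0,"roll":0,"jaw":0.3},{"tx":0,"ty":0,"tz":0,"roll":0,"jaw":0.15},{"tx":0,"ty":0,"tz":0,"roll":0,"jaw":0.1},{"tx":0,"ty":0,"tz":0,"roll":0,"jaw":0},{"tx":0,"ty":0,"tz":0,"roll":0,"jaw":0}]' && python3 -m jog '[{"tx":0,"ty":0,"tz":-0.5,"roll":0,"jaw":0},{"tx":0,"ty":0,"tz":-2,"roll":0,"jaw":0},{"tx":0,"ty":0,"tz":-3,"roll":0,"jaw":0},{"tx":0,"ty":0,"tz":-4,"roll":0,"jaw":0},{"tx":0,"ty":0,"tz":-4,"roll":0,"jaw":0},{"tx":0,"ty":0,"tz":-4,"roll":0,"jaw":0},{"tx":0,"ty":0,"tz":-3,"roll":0,"jaw":0},{"tx":0,"ty":0,"tz":-1.5,"roll":0,"jaw":0}]'
```

```text
time_s: 10.8
position: [0.564, -0.2906, 0.1017]
tcp_rot: [[-0.971, 0.24, 0.001], [0.24, 0.971, -0.0], [-0.001, -0.0, -1.0]]
force: [0.8, 1.8, 5.6]
opening: 0.26
grasp_force: 30.0
time_s: 11.6
position: [0.564, -0.291, 0.3236]
tcp_rot: [[-0.971, 0.24, 0.002], [0.24, 0.971, -0.002], [-0.003, -0.002, -1.0]]
force: [0.4, 0.1, -3.6]
opening: 0.264
grasp_force: 30.0
```

```bash
python3 -m jog '[{"tx":-0.2,"ty":2.5,"tz":0,"roll":0,"jaw":0},{"tx":-0.2,"ty":4.5,"tz":0,"roll":0,"jaw":0},{"tx":-0.2,"ty":4.5,"tz":0,"roll":0,"jaw":0},{"tx":-0.2,"ty":4.5,"tz":0,"roll":0,"jaw":0},{"tx":-0.2,"ty":4.5,"tz":0,"roll":0,"jaw":0},{"tx":-0.2,"ty":4.5,"tz":0,"roll":0,"jaw":0}]'
python3 -m jog '[{"tx":0,"ty":4.5,"tz":0,"roll":0,"jaw":0},{"tx":0,"ty":4.5,"tz":0,"roll":0,"jaw":0},{"tx":0,"ty":4.5,"tz":0,"roll":0,"jaw":0},{"tx":0,"ty":4.5,"tz":0,"roll":0,"jaw":0},{"tx":0,"ty":3.3,"tz":0,"roll":0,"jaw":0},{"tx":0,"ty":1.0,"tz":0,"roll":0,"jaw":0},{"tx":0,"ty":0,"tz":0,"roll":0,"jaw":0},{"tx":0,"ty":0,"tz":0,"roll":0,"jaw":0}]'
python3 look.py w5 gauge fixed_face moving_face clamp_grip
python3 look.py w5b gauge fixed_face moving_face clamp_grip
```

```text
time_s: 12.2
position: [0.6347, -0.049, 0.3194]
tcp_rot: [[-0.971, 0.241, -0.003], [0.241, 0.971, 0.001], [0.003, -0.0, -1.0]]
force: [0.9, -0.5, -4.0]
opening: 0.258
grasp_force: 30.0
time_s: 13.0
position: [0.6883, 0.1644, 0.3198]
tcp_rot: [[-0.971, 0.241, -0.003], [0.241, 0.971, -0.002], [0.002, -0.002, -1.0]]
force: [-0.9, -1.0, -4.0]
opening: 0.266
grasp_force: 30.0
[0.6883 0.1644 0.3198] [-0.9706  0.2409  0.0023] [-0.8905 -0.9648 -4.0317]
gauge 0.96 [ 26.3 321. ] [ 0.5021  0.2111 -0.    ]
fixed_face 0.96 [ 93.3 322. ] [0.5881 0.1913 0.015 ]
fixed_face 0.3 [ 30.7 324.7] [0.5124 0.2136 0.015 ]
moving_face 0.57 [ 31.8 325.2] [0.5139 0.2139 0.0155]
[0.689  0.1641 0.3212] [-0.9702  0.2424  0.0001] [ 0.3971 -0.6169 -3.5676]
gauge 0.58 [ 22.8 322.7] [0.4998 0.2149 0.    ]
fixed_face 0.72 [ 92.1 324.7] [0.5889 0.1956 0.015 ]
moving_face 0.79 [ 29.6 323.5] [0.5121 0.2128 0.0155]
clamp_grip 0.42 [72.4 52.3] [ 0.501  -0.0988  0.097 ]
```

View pics/w5b.png

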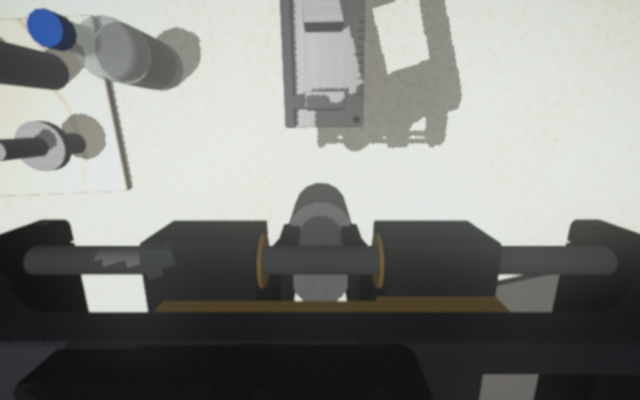

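The gauge is dead ahead, with the fixed face near pixel (93,323), i.e. (0.589, 0.193), and an opening of about 78 mm. I'll move the hub over the bed with about 6 mm clearance to the fixed face and go down.

```bash
python3 -m jog '[{"tx":3,"ty":0.4,"tz":0,"roll":0,"jaw":0},{"tx":4,"ty":0,"tz":0,"roll":0,"jaw":0},{"tx":4,"ty":0,"tz":0,"roll":0,"jaw":0},{"tx":2,"ty":0,"tz":1,"roll":0,"jaw":0},{"tx":0,"ty":0,"tz":3.5,"roll":0,"jaw":0},{"tx":0,"ty":0,"tz":4,"roll":0,"jaw":0},{"tx":0,"ty":0,"tz":3,"roll":0,"jaw":0},{"tx":0,"ty":0,"tz":0,"roll":0,"jaw":0}]'
python3 -m jog '[{"tx":0,"ty":0,"tz":0,"roll":0,"jaw":0},{"tx":0,"ty":0,"tz":0,"roll":0,"jaw":0}]'
python3 - <<'E'
from h import *
np.set_printoptions(precision=4,suppress=True)
for i in range(3):
    s=read_state();print(s["position"]);c=capture("wrist")
    for t in("fixed_face","moving_face"):
        for r in landmark_of("wrist",t)[:1]:print(t,r["p"],onz(c,r["point"],.015,s))
cv2.imwrite("pics/w6.png",c["img"][:,:,::-1])
c=capture("scene");I=c["img"][200:330,290:490];cv2.imwrite("pics/s6.png",cv2.resize(I,None,fx=4,fy=4,interpolation=2)[:,:,::-1])
E
```

```text
time_s: 14.3
position: [0.5603, 0.2003, 0.202]
tcp_rot: [[-0.971, 0.24, -0.01], [0.24, 0.971, -0.002], [0.01, -0.004, -1.0]]
force: [-0.3, -0.9, -3.7]
opening: 0.261
grasp_force: 30.0
time_s: 14.5
position: [0.5657, 0.2011, 0.2083]
tcp_rot: [[-0.971, 0.24, 0.005], [0.24, 0.971, 0.001], [-0.005, 0.002, -1.0]]
force: [-1.1, -0.4, -4.0]
opening: 0.264
grasp_force: 30.0
[0.5657 0.2011 0.2083]
moving_face 0.37 [ 0.5024 -0.0105  0.015 ]
[0.565 0.201 0.208]
[0.5642 0.2009 0.207 ]
```

View pics/s6.png

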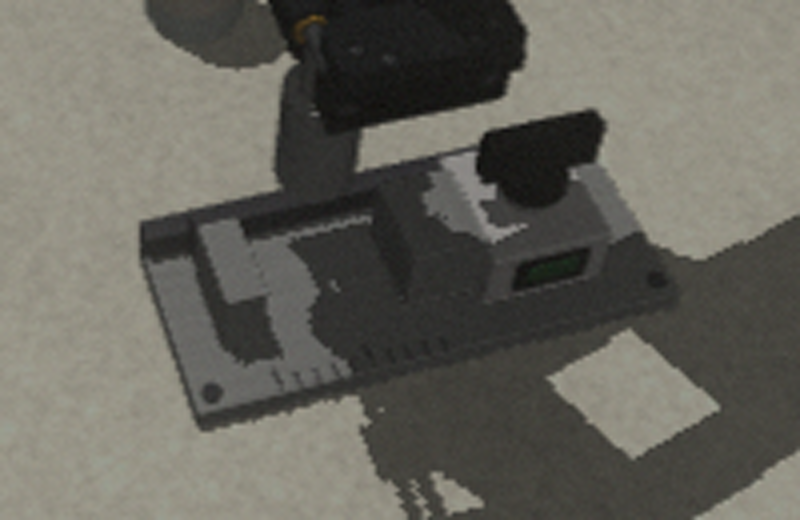

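The hub hangs between the jaws' planes, clear of both. I'll lower it.

```bash
python3 -m jog '[{"tx":0,"ty":-0.15,"tz":1.5,"roll":0,"jaw":0},{"tx":0,"ty":0,"tz":3,"roll":0,"jaw":0},{"tx":0,"ty":0,"tz":2.5,"roll":0,"jaw":0},{"tx":0,"ty":0,"tz":1.7,"roll":0,"jaw":0},{"tx":0,"ty":0,"tz":0.8,"roll":0,"jaw":0},{"tx":0,"ty":0,"tz":0.2,"roll":0,"jaw":0},{"tx":0,"ty":0,"tz":0,"roll":0,"jaw":0},{"tx":0,"ty":0,"tz":0,"roll":0,"jaw":0}]'
python3 -m jog '[{"tx":0,"ty":0,"tz":0.2,"roll":0,"jaw":0},{"tx":0,"ty":0,"tz":0,"roll":0,"jaw":0}]'
```

```text
time_s: 15.8
position: [0.5644, 0.1995, 0.1102]
tcp_rot: [[-0.971, 0.24, 0.002], [0.24, 0.971, 0.0], [-0.002, 0.001, -1.0]]
force: [0.0, -0.1, -4.0]
opening: 0.26
grasp_force: 30.0
time_s: 16.0
position: [0.5637, 0.1994, 0.1076]
tcp_rot: [[-0.971, 0.24, 0.001], [0.24, 0.971, 0.0], [-0.001, 0.0, -1.0]]
force: [-0.9, 0.7, -4.0]
opening: 0.26
grasp_force: 30.0
```

```bash
for i in 1 ; do python3 -m jog '[{"tx":0,"ty":0,"tz":0.2,"roll":0,"jaw":0},{"tx":0,"ty":0,"tz":0.1,"roll":0,"jaw":0},{"tx":0,"ty":0,"tz":0,"roll":0,"jaw":0}]';  python3 -m jog '[{"tx":0,"ty":0,"tz":0.1,"roll":0,"jaw":0},{"tx":0,"ty":0,"tz":0,"roll":0,"jaw":0}]'; done
```

```text
time_s: 16.3
position: [0.5633, 0.1993, 0.1039]
tcp_rot: [[-0.971, 0.24, -0.0], [0.24, 0.971, -0.0], [0.0, -0.0, -1.0]]
force: [0.1, 0.2, -4.5]
opening: 0.262
grasp_force: 30.0
time_s: 16.5
position: [0.5634, 0.1993, 0.1029]
tcp_rot: [[-0.971, 0.24, -0.0], [0.24, 0.971, -0.0], [0.0, -0.0, -1.0]]
force: [-0.4, -0.5, -4.3]
opening: 0.262
grasp_force: 30.0
```

```bash
python3 -m jog '[{"tx":0,"ty":0,"tz":0.1,"roll":0,"jaw":0},{"tx":0,"ty":0,"tz":0,"roll":0,"jaw":0}]';  python3 -m jog '[{"tx":0,"ty":0,"tz":0.05,"roll":0,"jaw":0},{"tx":0,"ty":0,"tz":0,"roll":0,"jaw":0}]'
```

```text
time_s: 16.7
position: [0.5636, 0.1994, 0.1027]
tcp_rot: [[-0.971, 0.24, 0.0], [0.24, 0.971, 0.0], [-0.0, 0.0, -1.0]]
force: [-0.9, -0.7, 1.4]
opening: 0.262
grasp_force: 30.0
time_s: 16.9
position: [0.5637, 0.1994, 0.1027]
tcp_rot: [[-0.971, 0.24, 0.001], [0.24, 0.971, 0.0], [-0.001, 0.0, -1.0]]
force: [-2.0, -0.6, 4.8]
opening: 0.262
grasp_force: 30.0
```

The hub is standing on the bed (+4.8 N). I'll release, rise, and go to the knob.

```bash
python3 -m jog '[{"tx":0,"ty":0,"tz":0,"roll":0,"jaw":0.4},{"tx":0,"ty":0,"tz":0,"roll":0,"jaw":0.55},{"tx":0,"ty":0,"tz":0,"roll":0,"jaw":0.55},{"tx":0,"ty":0,"tz":0,"roll":0,"jaw":0.55},{"tx":0,"ty":0,"tz":-1,"roll":0,"jaw":0.55},{"tx":0,"ty":0,"tz":-3,"roll":0,"jaw":0.55},{"tx":0,"ty":0,"tz":-4,"roll":0,"jaw":0.55}]'
python3 -m jog '[{"tx":2.5,"ty":-0.1,"tz":0,"roll":0,"jaw":0.55},{"tx":4,"ty":0,"tz":0,"roll":0,"jaw":0.55},{"tx":4,"ty":0,"tz":0,"roll":0,"jaw":0.55},{"tx":2.6,"ty":0,"tz":0,"roll":0,"jaw":0.55},{"tx":0,"ty":0,"tz":3,"roll":0,"jaw":0.55},{"tx":0,"ty":0,"tz":3,"roll":0,"jaw":0.55},{"tx":0,"ty":0,"tz":2,"roll":0,"jaw":0.55},{"tx":0,"ty":0,"tz":0,"roll":0,"jaw":0.5}]'
python3 - <<'E'
from h import *
np.set_printoptions(precision=4,suppress=True)
c=capture("scene");I=c["img"][200:330,290:490];cv2.imwrite("pics/s7.png",cv2.resize(I,None,fx=4,fy=4,interpolation=2)[:,:,::-1]);print(read_state()["position"])
for t in ("hub","fixed_face","moving_face"):
  for r in landmark_of("scene",t)[:2]:print(t,r["p"],onz(c,r["point"],.015))
E
```

```text
time_s: 17.6
position: [0.562, 0.1991, 0.181]
tcp_rot: [[-0.971, 0.241, -0.005], [0.241, 0.971, -0.001], [0.004, -0.002, -1.0]]
force: [0.1, -1.1, 0.9]
opening: 0.548
grasp_force: 0.0
time_s: 18.4
position: [0.4346, 0.2295, 0.1001]
tcp_rot: [[-0.971, 0.24, -0.004], [0.24, 0.971, -0.001], [0.004, -0.002, -1.0]]
force: [-0.4, -0.0, 0.6]
opening: 0.524
grasp_force: 0.0
[0.4355 0.2298 0.1012]
hub 0.63 [0.5625 0.1982 0.015 ]
moving_face 0.6 [0.5156 0.2071 0.015 ]
```

View pics/s7.png

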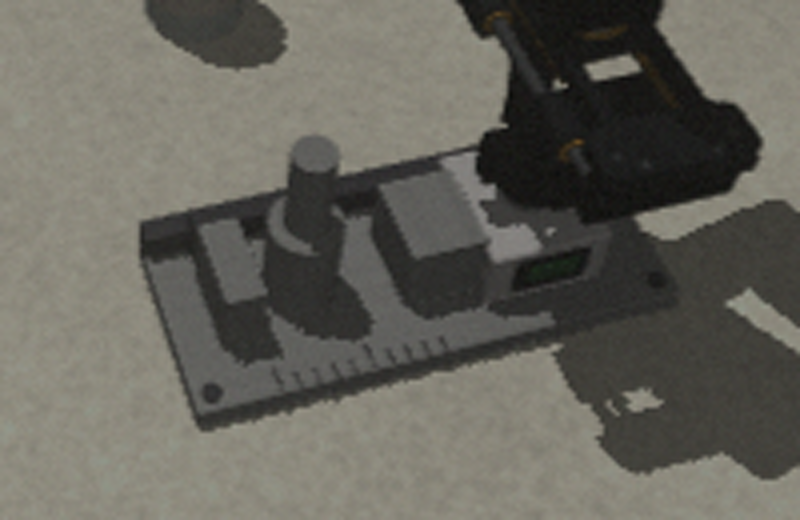

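The hub stands upright between the jaws (crop ~(305,250)). I'll grip the knob and push it shut.

```bash
python3 -m jog '[{"tx":0,"ty":0,"tz":0,"roll":0,"jaw":0.4},{"tx":0,"ty":0,"tz":0,"roll":0,"jaw":0.3},{"tx":0,"ty":0,"tz":0,"roll":0,"jaw":0.2},{"tx":0,"ty":0,"tz":0,"roll":0,"jaw":0},{"tx":0,"ty":0,"tz":0,"roll":0,"jaw":0},{"tx":0,"ty":0,"tz":0,"roll":0,"jaw":0}]'
python3 -m jog '[{"tx":-0.3,"ty":0,"tz":0,"roll":0,"jaw":0},{"tx":-0.5,"ty":0,"tz":0,"roll":0,"jaw":0},{"tx":-0.5,"ty":0,"tz":0,"roll":0,"jaw":0},{"tx":-0.5,"ty":0,"tz":0,"roll":0,"jaw":0},{"tx":-0.4,"ty":0,"tz":0,"roll":0,"jaw":0},{"tx":-0.2,"ty":0,"tz":0,"roll":0,"jaw":0},{"tx":0,"ty":0,"tz":0,"roll":0,"jaw":0}]'
```

```text
time_s: 19.2
position: [0.4362, 0.2302, 0.1017]
tcp_rot: [[-0.971, 0.241, 0.001], [0.241, 0.971, 0.001], [-0.0, 0.001, -1.0]]
force: [0.7, 1.8, 1.5]
opening: 0.159
grasp_force: 30.0
time_s: 19.9
position: [0.4608, 0.2244, 0.1017]
tcp_rot: [[-0.971, 0.241, 0.002], [0.241, 0.971, 0.001], [-0.002, 0.001, -1.0]]
force: [1.1, 5.4, 2.5]
opening: 0.158
grasp_force: 30.0
```

```bash
python3 -m jog '[{"tx":-0.2,"ty":0.05,"tz":0,"roll":0,"jaw":0},{"tx":-0.2,"ty":0.05,"tz":0,"roll":0,"jaw":0},{"tx":-0.2,"ty":0,"tz":0,"roll":0,"jaw":0},{"tx":-0.1,"ty":0,"tz":0,"roll":0,"jaw":0},{"tx":0,"ty":0,"tz":0,"roll":0,"jaw":0}]'
python3 -m jog '[{"tx":-0.1,"ty":0,"tz":0,"roll":0,"jaw":0},{"tx":-0.1,"ty":0,"tz":0,"roll":0,"jaw":0},{"tx":0,"ty":0,"tz":0,"roll":0,"jaw":0}]'
```

```text
time_s: 20.4
position: [0.4658, 0.2233, 0.1017]
tcp_rot: [[-0.971, 0.241, -0.002], [0.241, 0.971, -0.0], [0.001, -0.001, -1.0]]
force: [-1.4, 4.2, 5.9]
opening: 0.159
grasp_force: 30.0
time_s: 20.7
position: [0.4674, 0.2229, 0.1017]
tcp_rot: [[-0.971, 0.241, -0.002], [0.241, 0.971, -0.0], [0.002, -0.001, -1.0]]
force: [-2.7, 4.8, 6.8]
opening: 0.154
grasp_force: 30.0
```

```bash
python3 -m jog '[{"tx":-0.1,"ty":0.03,"tz":0,"roll":0,"jaw":0},{"tx":-0.1,"ty":0,"tz":0,"roll":0,"jaw":0},{"tx":0,"ty":0,"tz":0,"roll":0,"jaw":0}]'
python3 -m jog '[{"tx":-0.1,"ty":0,"tz":-0.05,"roll":0,"jaw":0},{"tx":-0.1,"ty":0,"tz":0,"roll":0,"jaw":0},{"tx":0,"ty":0,"tz":0,"roll":0,"jaw":0}]'
```

```text
time_s: 21.0
position: [0.4692, 0.2225, 0.1017]
tcp_rot: [[-0.971, 0.24, -0.003], [0.24, 0.971, -0.001], [0.002, -0.001, -1.0]]
force: [-2.5, 3.3, 5.9]
opening: 0.162
grasp_force: 30.0
time_s: 21.3
position: [0.4709, 0.2221, 0.1017]
tcp_rot: [[-0.971, 0.241, -0.003], [0.241, 0.971, -0.0], [0.003, -0.001, -1.0]]
force: [-2.0, 4.2, 3.7]
opening: 0.155
grasp_force: 30.0
```

```bash
python3 -m jog '[{"tx":-0.1,"ty":0.03,"tz":0,"roll":0,"jaw":0},{"tx":0,"ty":0,"tz":0,"roll":0,"jaw":0}]'
python3 -m jog '[{"tx":-0.1,"ty":0,"tz":0,"roll":0,"jaw":0},{"tx":0,"ty":0,"tz":0,"roll":0,"jaw":0}]'
python3 -m jog '[{"tx":-0.1,"ty":0,"tz":0,"roll":0,"jaw":0},{"tx":0,"ty":0,"tz":0,"roll":0,"jaw":0}]'
```

```text
time_s: 21.5
position: [0.472, 0.2219, 0.1017]
tcp_rot: [[-0.971, 0.24, -0.003], [0.24, 0.971, -0.001], [0.003, -0.002, -1.0]]
force: [-3.2, 3.0, 3.3]
opening: 0.158
grasp_force: 30.0
time_s: 21.7
position: [0.4735, 0.2216, 0.1017]
tcp_rot: [[-0.971, 0.24, -0.002], [0.24, 0.971, -0.001], [0.002, -0.001, -1.0]]
force: [-3.0, 1.2, 2.4]
opening: 0.16
grasp_force: 30.0
time_s: 21.9
position: [0.4743, 0.2214, 0.1017]
tcp_rot: [[-0.971, 0.24, -0.002], [0.24, 0.971, -0.001], [0.002, -0.001, -1.0]]
force: [-4.9, 1.7, 3.1]
opening: 0.16
grasp_force: 30.0
```

```bash
python3 -m jog '[{"tx":-0.1,"ty":0,"tz":0,"roll":0,"jaw":0},{"tx":0,"ty":0,"tz":0,"roll":0,"jaw":0},{"tx":0,"ty":0,"tz":0,"roll":0,"jaw":0}]'
python3 -m jog '[{"tx":-0.05,"ty":0,"tz":0,"roll":0,"jaw":0},{"tx":0,"ty":0,"tz":0,"roll":0,"jaw":0},{"tx":0,"ty":0,"tz":0,"roll":0,"jaw":0}]'
python3 - <<'E'
from h import *
np.set_printoptions(precision=4,suppress=True)
c=capture("scene");I=c["img"][200:330,290:490];cv2.imwrite("pics/s8.png",cv2.resize(I,None,fx=4,fy=4,interpolation=2)[:,:,::-1])
E
```

```text
time_s: 22.2
position: [0.4744, 0.2214, 0.1018]
tcp_rot: [[-0.971, 0.24, -0.004], [0.24, 0.971, -0.001], [0.004, -0.002, -1.0]]
force: [-5.9, 2.6, 3.1]
opening: 0.159
grasp_force: 30.0
time_s: 22.5
position: [0.4744, 0.2214, 0.1017]
tcp_rot: [[-0.971, 0.241, -0.005], [0.241, 0.971, -0.001], [0.005, -0.002, -1.0]]
force: [-7.1, 2.2, 4.8]
opening: 0.161
grasp_force: 30.0
```

View pics/s8.png

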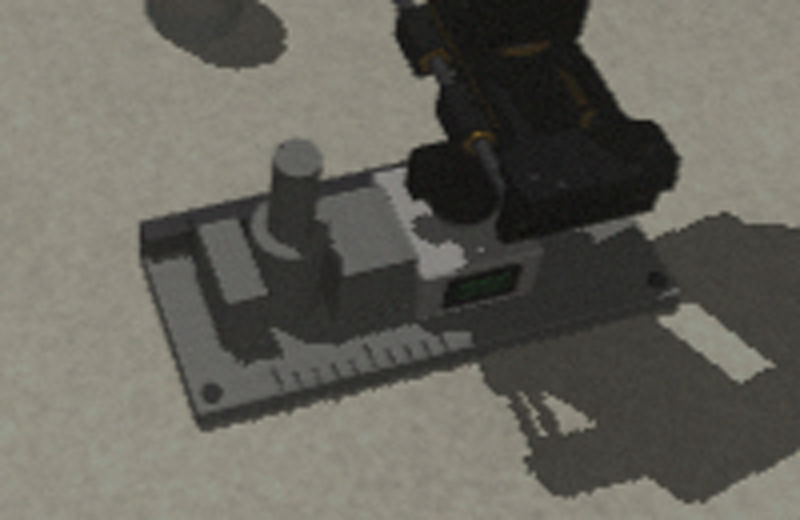

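The jaw has stopped at x = 0.4744 while the force rises to about 7.5 N, and the picture shows both jaws on the body. I'll hold for a moment, then start the clockwise turn.

```bash
python3 -m jog '[{"tx":-0.03,"ty":0,"tz":0,"roll":0,"jaw":0},{"tx":0,"ty":0,"tz":0,"roll":0,"jaw":0},{"tx":0,"ty":0,"tz":0,"roll":0,"jaw":0},{"tx":0,"ty":0,"tz":0,"roll":0,"jaw":0},{"tx":0,"ty":0,"tz":0,"roll":0,"jaw":0},{"tx":0,"ty":0,"tz":0,"roll":0,"jaw":0},{"tx":0,"ty":0,"tz":0,"roll":0,"jaw":0},{"tx":0,"ty":0,"tz":0,"roll":0,"jaw":0}]'
python3 -m jog '[{"tx":0,"ty":0.03,"tz":0,"roll":0.1,"jaw":0},{"tx":0,"ty":0.03,"tz":0,"roll":0.1,"jaw":0},{"tx":0,"ty":0.03,"tz":0,"roll":0.1,"jaw":0},{"tx":0,"ty":0,"tz":0,"roll":0,"jaw":0}]'
```

```text
time_s: 23.35
position: [0.4744, 0.2214, 0.1017]
tcp_rot: [[-0.971, 0.241, -0.005], [0.241, 0.971, -0.0], [0.005, -0.002, -1.0]]
force: [-7.5, 3.4, 5.2]
opening: 0.158
grasp_force: 30.0
time_s: 23.75
position: [0.475, 0.2228, 0.1017]
tcp_rot: [[-0.855, 0.518, -0.005], [0.518, 0.855, 0.001], [0.004, -0.002, -1.0]]
force: [-7.2, 5.6, 4.4]
opening: 0.159
grasp_force: 30.0
```

```bash
python3 -m jog '[{"tx":0,"ty":0.03,"tz":0,"roll":0.1,"jaw":0},{"tx":0,"ty":0.03,"tz":0,"roll":0.1,"jaw":0},{"tx":0,"ty":0.03,"tz":0,"roll":0.1,"jaw":0},{"tx":0,"ty":0.03,"tz":0,"roll":0.1,"jaw":0},{"tx":0,"ty":0,"tz":0,"roll":0,"jaw":0}]'
python3 -m jog '[{"tx":0,"ty":0.03,"tz":0,"roll":0.1,"jaw":0},{"tx":0,"ty":0.03,"tz":0,"roll":0.1,"jaw":0},{"tx":0,"ty":0.03,"tz":0,"roll":0.1,"jaw":0},{"tx":0,"ty":0,"tz":0,"roll":0,"jaw":0}]'
```

```text
time_s: 24.25
position: [0.4764, 0.2243, 0.1018]
tcp_rot: [[-0.585, 0.811, -0.003], [0.811, 0.585, 0.002], [0.003, -0.002, -1.0]]
force: [-5.9, 6.3, 2.3]
opening: 0.16
grasp_force: 30.0
time_s: 24.65
position: [0.4778, 0.225, 0.1018]
tcp_rot: [[-0.319, 0.948, -0.002], [0.948, 0.319, 0.002], [0.003, -0.001, -1.0]]
force: [-6.0, 7.9, 1.4]
opening: 0.156
grasp_force: 30.0
```

```bash
python3 -m jog '[{"tx":0,"ty":0.03,"tz":0,"roll":0.1,"jaw":0},{"tx":0,"ty":0.03,"tz":0,"roll":0.1,"jaw":0},{"tx":0,"ty":0.03,"tz":0,"roll":0.1,"jaw":0},{"tx":0,"ty":0.03,"tz":0,"roll":0.1,"jaw":0},{"tx":0,"ty":0,"tz":0,"roll":0,"jaw":0}]'
python3 -m jog '[{"tx":0,"ty":0.03,"tz":0,"roll":0.08,"jaw":0},{"tx":0,"ty":0,"tz":0,"roll":0,"jaw":0},{"tx":0,"ty":0,"tz":0,"roll":0,"jaw":0}]'
python3 -c "
from rig import *
s=read_state();print(s['moment'],s['force'])"
```

```text
time_s: 25.15
position: [0.4798, 0.2252, 0.1018]
tcp_rot: [[0.075, 0.997, -0.0], [0.997, -0.075, 0.002], [0.002, -0.0, -1.0]]
force: [-3.4, 7.3, -0.1]
opening: 0.155
grasp_force: 30.0
time_s: 25.45
position: [0.4803, 0.2252, 0.1018]
tcp_rot: [[0.153, 0.988, 0.0], [0.988, -0.153, 0.002], [0.002, -0.0, -1.0]]
force: [-4.0, 7.0, -0.9]
opening: 0.159
grasp_force: 30.0
[ 1.18586162  0.69039153 -0.08636563] [-4.03558583  6.95209901 -0.92172249]
```

```bash
python3 -m jog '[{"tx":0,"ty":0,"tz":0,"roll":0,"jaw":0.2},{"tx":0,"ty":0,"tz":0,"roll":0,"jaw":0.3},{"tx":0,"ty":0,"tz":0,"roll":0,"jaw":0.4},{"tx":0,"ty":0,"tz":0,"roll":0,"jaw":0.4},{"tx":0,"ty":0,"tz":-2,"roll":0,"jaw":0.4},{"tx":0,"ty":0,"tz":-4,"roll":0,"jaw":0.4},{"tx":0,"ty":0,"tz":-4,"roll":0,"jaw":0.4},{"tx":0,"ty":0,"tz":-4,"roll":0,"jaw":0.4}]'
python3 -m jog '[{"tx":0,"ty":4,"tz":-2,"roll":0,"jaw":0.4},{"tx":0,"ty":4,"tz":-2,"roll":0,"jaw":0.4},{"tx":0,"ty":0,"tz":0,"roll":0,"jaw":0.4},{"tx":0,"ty":0,"tz":0,"roll":0,"jaw":0.4}]'
python3 - <<'E'
from h import *
c=capture("scene");I=c["img"][110:310,240:490];cv2.imwrite("pics/s9.png",cv2.resize(I,None,fx=3,fy=3,interpolation=2)[:,:,::-1])
E
```

```text
time_s: 26.25
position: [0.4804, 0.2234, 0.2435]
tcp_rot: [[0.152, 0.988, 0.0], [0.988, -0.152, -0.0], [-0.0, 0.0, -1.0]]
force: [-0.1, 0.3, 0.3]
opening: 0.396
grasp_force: 0.0
time_s: 26.65
position: [0.5599, 0.2111, 0.2821]
tcp_rot: [[0.153, 0.988, 0.0], [0.988, -0.153, -0.0], [-0.0, 0.0, -1.0]]
force: [-0.1, -0.4, -0.2]
opening: 0.398
grasp_force: 0.0
```

View pics/s9.png

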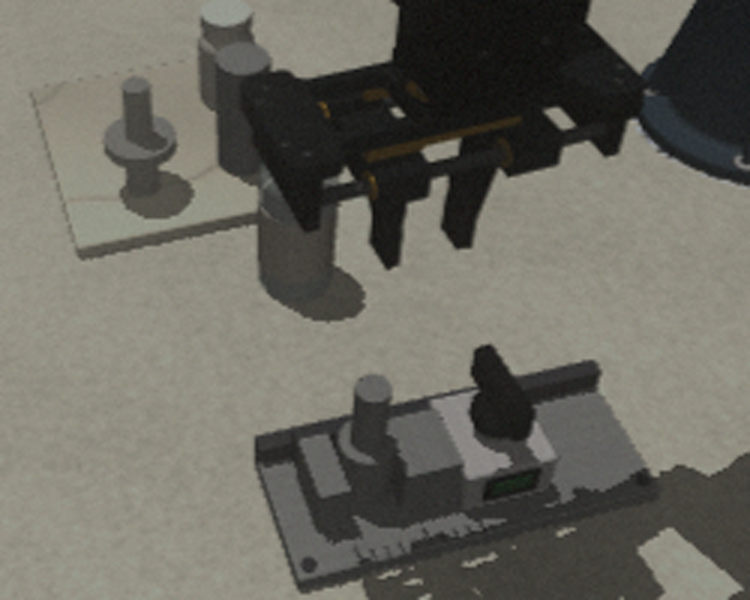

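The knob bar now lies across the slide (crop ~(500,395)). The hub is upright and closed between both jaws (crop ~(370,460)), the other parts stand undisturbed, and the robot is clear.

```bash
python3 -c "
from rig import *
print(hand_in())"
```

```text
the job is handed in; nothing more can be done
None
```

The hub is upright between the jaws with the jaw shut on its thick body, held at about 8 N for around a second. The knob is turned clockwise about 1.48 rad (clamped is above 1.2), the robot is clear, and the job was handed in at about 27 s with no verdict returned.

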